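Third hand for a nest box: turn the blue front round and press it on for gluing

ROBOT

A 6-joint arm with a two-finger parallel gripper is mounted at the origin on the work surface. World frame = base frame: x ahead of the robot, y to its left, z up, the work surface at z = 0. Lengths are in m, angles in rad, forces in N, time in s.
With the tool pointing down it reaches from about 0.3 to 0.85 m from the base axis. Payload 4.2 kg.
Tool frame: the origin (TCP) lies at the very end of the fingers, on their centre line; the grasp point (between the pads) lies 19 mm behind it; x points along the fingers, y is the direction in which the jaws open and shut, and the axes are right-handed (so a half turn about x gives the same grasp; the last joint's range is limited). The gripper opens to 91 mm and grips with 3 to 60 N. Pads are 32 mm wide; open, the fingers measure 118 mm over their backs; the gripper's body (76 mm by 178 mm) begins 60 mm behind the grasp point.
Start: joints at [-1.289, 0.32, 1.565, -0, 1.257, -0.02], TCP at [0.171, -0.549, 0.214] pointing down, gripper open.
Joint ranges: [-3.11, 3.11], [-0.84, 2.01], [0.21, 2.61], [-1.34, 4.49], [0.05, 2.63], [-2.56, 2.56]. Speed limits (rad/s): [2.57, 2.57, 3.14, 3.14, 3.14, 3.14].

INTERFACE

Orientations are given as a unit quaternion [w, x, y, z].
In Python, from cell import manip gives the robot as it stands.
- The arm moves only by the tool move_arm, never from a script. Its argument "rows" is a list of rows, each an object of numbers: "tx", "ty", "tz": the shift along the tool's x, y, z in mm; "ax", "ay", "az": the turn, a rotation vector about the tool's x, y, z in rad. A call has 1 to 8 rows; each row shifts and turns the commanded pose from where the row before left it, along the tool's axes as they then stand; what a row does not reach is not made up. A row lasts 1/10 s, in which the tool goes at most 50 mm and 8.59 degrees, less where a joint would pass 70% of its speed; a pose out of reach is approached as far as the arm can. A call is refused whole if a number of a shift passes 50 or a number of a turn 0.15, either way. A call with a gripper value outside its range is refused whole. "gripper" is the closure, from -1 (fully open) to 1 (shut), set as the call begins (left out, the last holds). The fingers move at their own pace and stop on an object; "force" is the grip in N (left out, the last holds). Time passes only in rows, so rows that do not move let the fingers close. It gives the time, the measured TCP pose, the force and the opening at its end, in the units of the state.
- manip.read_state(): the state, without advancing time (a new reading comes with each control period).
- manip.camera(name): name is "side" or "top" or "wrist"; returns a dict with "pixels" (384x512x3 uint8, red, green, blue), "camera_matrix" (3x3 intrinsics, pixels), "k1" (the pictures are not rectified: a ray, as slopes to the right and down, at radius r is drawn at 1 + k1 r^2 times it, then the intrinsics apply), "R" (3x3) and "t" (3): a world point X has camera coordinates R X + t. Camera axes: x right, y down, z forward; pixel columns grow to the right and rows downward; lengths in m; the calibration is good to about 2 mm. A picture is of the moment at which its call begins. There is no depth.
- manip.finish_job(): hands the job in, once; it reports no verdict.
The state is a dict: "time_s": time; "qpos": joint angles; "qd": joint speeds; "joint_efforts": joint torques, N m; "tcp_pos": TCP position; "tool_rot": TCP orientation; "force": force on the tool from outside, world axes, zero at the start; "moment": the same for the moment, N m; "width": finger opening in m.
Only numpy, scipy, OpenCV 4.12 (cv2) and the standard library are available. Lean on these libraries where they do the work, as an engineer would, in place of code of your own. Each camera call takes 0.05 s, during which the arm holds its last target.

TASK

Take the blue front board out of the drying rack, turn it round so that its painted face looks outward, stand it on the assembly board squarely against the open front of the blue nest box with its edges flush with the sides, and press it there with a steady push of about 10 newtons (never ramming it) so that a volunteer can run hot glue along the joint. Keep the push steady for a good three seconds and finish while still holding and pressing it: do not let go. Leave the other boards, the glue gun and the paint pot where they are.

Things in the scene. Friction and masses are not known exactly. Their poses are not given: they have to be found in the camera images.
- front_mid (a point): Centre of the blue front: a stiff upright plywood board 140 mm wide (y), 150 mm high (z up), 12 mm thick (x), 0.12 to 0.21 kg. Its -x face is painted blue, +x is bare wood with five dark grooves. A 32 mm round hole, centre 95 mm above the lower edge, leaves 39 mm of solid wood up to the top edge, which is 75 mm above this point.
- front_paint (a point): Centre of the blue front's painted face, 6 mm from the board's centre on its -x side. At the start the board stands in one of the rack's three places with this face turned the wrong way (along the rack's +x); it must be turned about half round (110 to 180 degrees) about the vertical.
- blue_front: The blue front again; origin at the middle of its lower edge, axes as at its centre.
- rack: Drying rack fixed to the table: wooden foot 225 (x) by 170 (y) by 18 mm, origin under its middle. Boards stand on the foot in three places x = -75, 0, +75 mm, faces square to its x axis, each between 8 mm dowels (tips 79 mm above the table) 50 mm either side of its middle, 1.5 mm play per side. Lift straight up 75 mm to clear.
- seat (a point): Point on the assembly board's flat top (18 mm above the table; fixed), mid-width in the plane of the nest box's open front. +x points level into the box, y across, z up. The top goes on 70 mm towards -x and 115 mm to each side. The front belongs with its lower edge on this top, bare face on the plane x = 0, middle at y = 0, painted face to -x.
- carcass: Blue nest box without front and roof, clamped firm; origin and axes as the seat point. Sides 12 mm thick, 150 mm high in front, outer width 140, inside 116 wide and 120 mm deep, open at top and front, so a finger fits inside behind the front; side tops and the 12 mm back rise to 174 mm. No spring in it: a gripped board pushed on gains roughly 3 to 10 N per mm.
- yellow_front: A yellow front board of the same size, in the rack; leave it there. Origin and axes as for the blue one.
- red_front: A red front board of the same size, in the rack; leave it there. Origin and axes as for the blue one.
- glue_gun: A red cordless hot-glue gun standing on its foot, about 190 mm long, 150 mm high; leave it alone. Origin under the middle of its foot, nozzle along +x.
- paint_pot: A white pot of blue paint, lid on, 60 mm in diameter, 68 mm high; leave it alone. Origin at the centre of its underside.
Mind the look-alikes: they are no part of the job. There is more than one size of the blue_front; the job needs the largest.

How it is judged:
On the way, in this order (a step that is already met when the one before it is completed fails the run):
1. the blue front is lifted up out of the rack (height (world z) of blue_front above 0.075 m and contact force between blue_front and rack below 0.1 N), for 0.2 s.
2. the blue front, painted face outward, is pressed squarely on the nest box with 5 to 15 N for two seconds on end (contact force between blue_front and carcass between 5 and 15 N and x of front_paint in the frame of seat below -0.008 m and angle between the x axis of blue_front and the x axis of seat, either way round below 0.05 rad), for 2 s.
At the end, for the whole second after the job is handed in: Still held or pushed by the fingers, the blue front rests against the nest box with 5 to 15 N, painted face out, square and upright within 0.05 rad, its middle within 4 mm of the box's middle, its lower edge less than 4 mm above the assembly board (all of step 2 and contact force between the fingers and blue_front above 3 N and x of front_paint in the frame of seat above -0.016 m and y of front_mid in the frame of seat between -0.004 and 0.004 m and z of blue_front in the frame of seat below 0.004 m and x of blue_front in the frame of seat above -0.01 m and angle between blue_front's own z axis and vertical below 0.05 rad and linear speed of blue_front below 0.01 m/s); the arm keeps its last pose, push and grip.
It fails at once if the blue front is rammed against the nest box with more than 40 N (contact force between blue_front and carcass above 40 N).
It fails at once if the yellow front is shifted by more than 25 mm (distance of yellow_front from where it was at the start of the episode above 0.025 m).
It fails at once if the red front is shifted by more than 25 mm (distance of red_front from where it was at the start of the episode above 0.025 m).
It fails at once if the glue gun is shifted by more than 25 mm (distance of glue_gun from where it was at the start of the episode above 0.025 m).
It fails at once if the paint pot is shifted by more than 25 mm (distance of paint_pot from where it was at the start of the episode above 0.025 m).
It also fails if it takes over 70 s, if anything falls off the work surface, if the arm or the gripper's body presses on something with over 40 N, if the wrist force passes 120 N, or if a joint passes its speed limit or range.

## Working session

There is one attempt and no reset: what is moved stays moved. The work goes in short steps, Python scripts to look and compute and a tool call to move; the robot and the scene stay as the last step left them, time stands still between calls to the robot, and variables do not carry over. Pictures are saved under pics/ and viewed, and the job is handed in when it is done.

Besides the shell and the picture viewer there is one more tool, called by a JSON object that holds its "name" and its "arguments", one argument or row to a line. move_arm: Moves the arm, as the interface text tells. Its arguments: {"type":"object","properties":{"rows":{"type":"array","items":{"type":"object","properties":{"tx":{"type":"number"},"ty":{"type":"number"},"tz":{"type":"number"},"ax":{"type":"number"},"ay":{"type":"number"},"az":{"type":"number"}}}},"gripper":{"type":"number"},"force":{"type":"number"}},"required":["rows"]}

```bash
ls; mkdir -p pics; python3 - <<'E'
from cell import manip
import cv2,pickle
s=manip.read_state();print(s)
for n in ["side","top","wrist"]:
    c=manip.camera(n);cv2.imwrite(f"pics/{n}0.png",c["pixels"][:,:,::-1]);pickle.dump(c,open(f"{n}0.pkl","wb"))
    print(n,c["camera_matrix"],c["k1"],c["R"],c["t"])
E
```

```text
pics
{'time_s': 0.0, 'qpos': array([-1.28899182e+00,  3.20268323e-01,  1.56569675e+00, -4.27853276e-05,
        1.25737983e+00, -1.99721157e-02]), 'qd': array([ 5.29069831e-04, -1.10751071e-04,  3.87393932e-05, -2.32242537e-04,
       -8.31563899e-05, -6.67668721e-04]), 'joint_efforts': array([ 2.91189848e-03, -4.12460375e+01, -2.31972241e+01,  7.30384723e-02,
        4.57093993e-02, -1.54062764e-04]), 'tcp_pos': array([ 0.17076002, -0.5485217 ,  0.21312694]), 'tool_rot': array([-0.105682  , -0.69897648, -0.10690667,  0.69916676]), 'force': array([ 0.04374365, -0.15879699, -0.62498399]), 'moment': array([-9.89072991e-04,  6.69827241e-02, -8.21608156e-05]), 'width': 0.09109019421825744}
side [[498.62009096   0.         256.70285152]
 [  0.         498.62009096 185.45827588]
 [  0.           0.           1.        ]] -0.023002306717128315 [[-0.76313833 -0.64622508  0.00361004]
 [-0.5119172   0.60110355 -0.6136899 ]
 [ 0.39441181 -0.47017833 -0.7895389 ]] [0.45032781 0.29494867 1.13394308]
top [[381.73178317   0.         257.7887841 ]
 [  0.         381.73178317 185.33353549]
 [  0.           0.           1.        ]] -0.06648050244302181 [[ 0.02220937 -0.99952332  0.02144461]
 [-0.99557512 -0.02407046 -0.09083388]
 [ 0.09130676 -0.01933236 -0.99563514]] [0.01730588 0.51645943 1.11317489]
wrist [[280.27656089   0.         252.24620271]
 [  0.         280.27656089 188.34794208]
 [  0.           0.           1.        ]] -0.06201635586365272 [[ 0.29783133 -0.95461756 -0.00134536]
 [-0.9237679  -0.28856135  0.25176419]
 [-0.24072674 -0.07374046 -0.96778767]] [-0.57380257 -0.02920544  0.39029021]
```

View pics/side0.png

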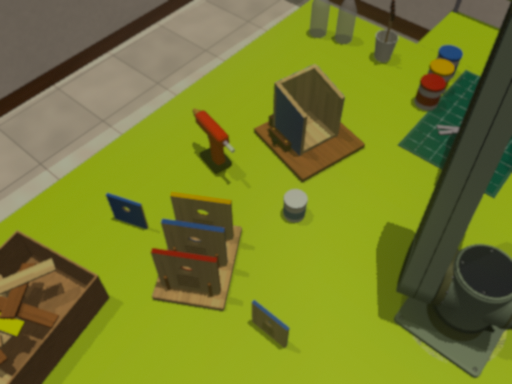

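View pics/top0.png

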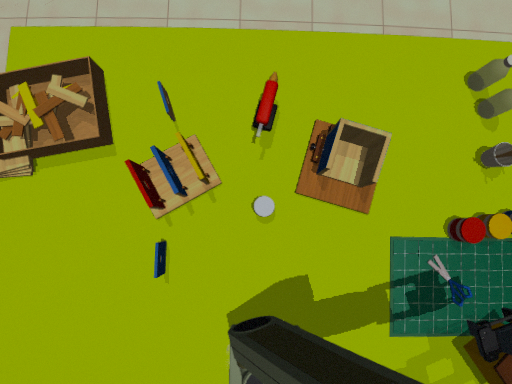

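View pics/wrist0.png

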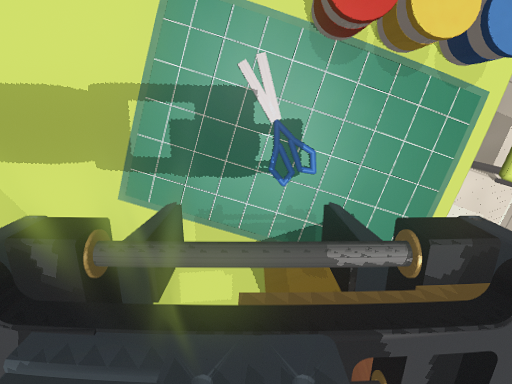

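```bash
python3 - <<'E'
import cv2
t=cv2.imread("pics/top0.png");s=cv2.imread("pics/side0.png")
a=cv2.resize(t[70:290,100:240],None,fx=2.7,fy=2.7,interpolation=cv2.INTER_CUBIC)
b=cv2.resize(t[100:230,280:410],None,fx=3,fy=3,interpolation=cv2.INTER_CUBIC)
cv2.imwrite("pics/t_rack.png",a);cv2.imwrite("pics/t_box.png",b)
cv2.imwrite("pics/s_box.png",cv2.resize(s[55:185,240:380],None,fx=4,fy=4,interpolation=cv2.INTER_CUBIC))
cv2.imwrite("pics/s_rack.png",cv2.resize(s[180:350,95:300],None,fx=3.4,fy=3.4,interpolation=cv2.INTER_CUBIC))
E
```

```text
(no output)
```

View pics/t_rack.png

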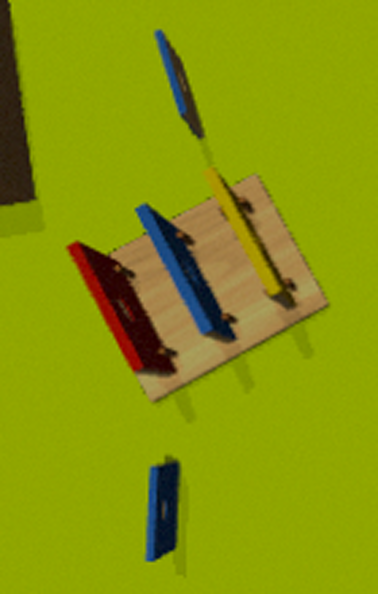

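View pics/t_box.png

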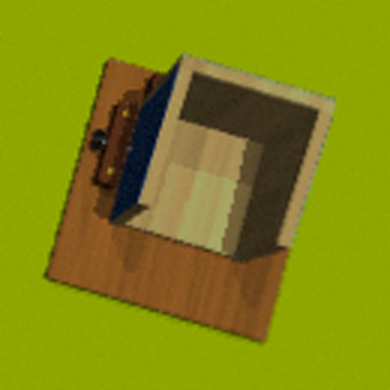

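View pics/s_box.png

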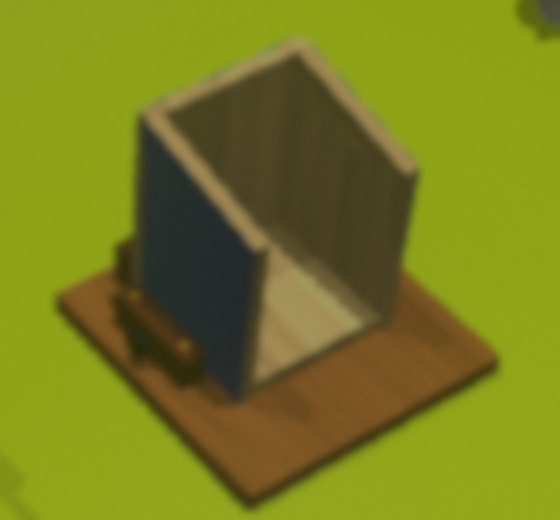

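View pics/s_rack.png

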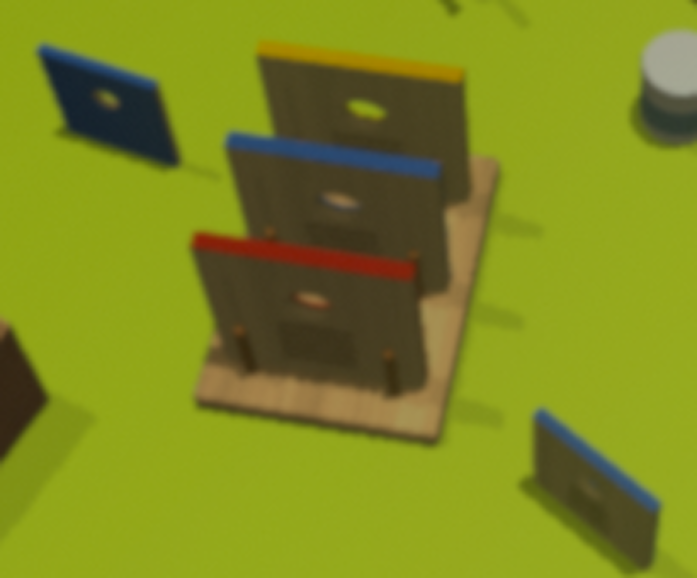

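Blue candidates: side px (126,210) small, (194,240) in the rack, (269,323) small. The rack's middle one is the largest, stands in a rack place, and shows its painted face to the rack's +x, so that is the one meant, and the enlarged crop confirms it. The box's open front looks towards the robot. Next I triangulate.

```bash
cat > h.py <<'E'
import numpy as np,cv2,pickle
from scipy.spatial.transform import Rotation as Ro
def load(n): return pickle.load(open(n+".pkl","rb"))
def snap(n,tag):
    from cell import manip
    c=manip.camera(n);cv2.imwrite(f"pics/{tag}.png",c["pixels"][:,:,::-1]);pickle.dump(c,open(tag+".pkl","wb"));return c
def D(c): return np.array([c["k1"],0,0,0])
def ray(c,p):
    u=cv2.undistortPoints(np.array([[p]],float),c["camera_matrix"],D(c))[0,0]
    R=np.array(c["R"]);t=np.array(c["t"])
    d=R.T@np.array([u[0],u[1],1]);return -R.T@t,d/np.linalg.norm(d)
def onz(c,p,z):
    o,d=ray(c,p);return o+d*(z-o[2])/d[2]
def tri(obs):
    A=np.zeros((3,3));b=np.zeros(3);rs=[ray(c,p) for c,p in obs]
    for o,d in rs:
        P=np.eye(3)-np.outer(d,d);A+=P;b+=P@o
    X=np.linalg.solve(A,b)
    return X,[1000*np.linalg.norm((np.eye(3)-np.outer(d,d))@(X-o)) for o,d in rs]
def proj(c,X):
    return cv2.projectPoints(np.array(X,float).reshape(-1,3),cv2.Rodrigues(np.array(c["R"]))[0],np.array(c["t"],float),c["camera_matrix"],D(c))[0][:,0]
def rot(q): return Ro.from_quat([q[1],q[2],q[3],q[0]]).as_matrix()
E
python3 - <<'E'
from h import *
t=load("top0");s=load("side0");w=load("wrist0")
def T(x,y,f,ox,oy): return ((x+.5)/f-.5+ox,(y+.5)/f-.5+oy)
# rack blue top edge ends (mid of edge end) crops
tr=lambda x,y:T(x,y,2.7,100,70); sr=lambda x,y:T(x,y,3.4,95,180)
tb=lambda x,y:T(x,y,3,280,100); sb=lambda x,y:T(x,y,4,240,55)
for n,a,b in [("blue A",tr(141,207),sr(231,140)),("blue B",tr(206,333),sr(440,170)),
  ("box front left top outer",tb(112,220),sb(244,247)),("box front right top outer",tb(287,249),sb(417,175)),
  ("board corner front-left",tb(46,278),sb(250,505)),("board corner fr-right",tb(266,342),sb(497,363)),
  ("boxbackL",tb(183,56),sb(142,112)),("boxbackR",tb(335,100),sb(303,42)),
  ("yel A",tr(211,172),sr(262,47)),("yel B",tr(278,293),sr(463,75)),("red A",tr(74,246),sr(196,240)),("red B",tr(139,368),sr(415,270))]:
    print(n,tri([(t,a),(s,b)]))
R=np.array(w["R"]);cp=-R.T@w["t"]
q=rot([-0.105682  , -0.69897648, -0.10690667,  0.69916676]);p=np.array([ 0.17076002, -0.5485217 ,  0.21312694])
print("wrist cam in tool",q.T@(cp-p),"\n axes(cols x,y,z) in tool\n",q.T@R.T);print("tool in world\n",q)
E
```

```text
blue A (array([0.59871484, 0.31284966, 0.16139968]), [np.float64(1.2077989603168506), np.float64(1.2077989603170327)])
blue B (array([0.47744241, 0.2436276 , 0.1655194 ]), [np.float64(0.3433409842628245), np.float64(0.34334098426281867)])
box front left top outer (array([ 0.53852585, -0.11429684,  0.19937171]), [np.float64(4.4233124321077675), np.float64(4.423312432107862)])
box front right top outer (array([ 0.51882406, -0.28064333,  0.15672023]), [np.float64(0.5245927261019766), np.float64(0.5245927261018989)])
board corner front-left (array([ 0.498952  , -0.08480269,  0.00193097]), [np.float64(0.3760802248818617), np.float64(0.37608022488189263)])
board corner fr-right (array([ 4.40636457e-01, -3.09982084e-01, -1.64512468e-05]), [np.float64(1.5550042453524366), np.float64(1.5550042453522792)])
boxbackL (array([ 0.68100416, -0.18105862,  0.18650038]), [np.float64(1.2899295091707497), np.float64(1.2899295091707144)])
boxbackR (array([ 0.64755217, -0.31888234,  0.17908676]), [np.float64(1.8939986408610288), np.float64(1.8939986408610177)])
yel A (array([0.636488  , 0.24681817, 0.16134844]), [np.float64(0.4146777349248104), np.float64(0.4146777349249277)])
yel B (array([0.5183777 , 0.1764457 , 0.16117186]), [np.float64(0.15085846188166077), np.float64(0.15085846188162902)])
red A (array([0.5598354 , 0.37750579, 0.16073736]), [np.float64(0.03209182183876211), np.float64(0.0320918218388002)])
red B (array([0.44159675, 0.30658414, 0.16394598]), [np.float64(1.186484558720809), np.float64(1.1864845587207473)])
wrist cam in tool [-0.17117179 -0.00051091 -0.07035184] 
 axes(cols x,y,z) in tool
 [[-4.07354575e-04 -2.51759963e-01  9.67789623e-01]
 [ 9.99999718e-01  5.07647891e-04  5.52971288e-04]
 [-6.30512392e-04  9.67789576e-01  2.51759685e-01]]
tool in world
 [[-5.26389663e-04  2.97229179e-01 -9.54806021e-01]
 [ 1.67181271e-03 -9.54804558e-01 -2.97229645e-01]
 [-9.99998464e-01 -1.75271546e-03  5.68772922e-06]]
```

{"name": "move_arm", "arguments": {
  "rows": [
    {"tx":-12,"ty":-19,"tz":-34},
    {"tx":-12,"ty":-19,"tz":-34},
    {"tx":-12,"ty":-19,"tz":-34},
    {"tx":-12,"ty":-19,"tz":-34},
    {"tx":-12,"ty":-19,"tz":-34},
    {"tx":-12,"ty":-19,"tz":-34},
    {"tx":-12,"ty":-19,"tz":-34},
    {"tx":-4,"ty":-19,"tz":-34}
  ],
  "gripper": -1
}}

```text
invalid input at $.rows[0]: expected keys tx, ty, tz, ax, ay, az
```

{"name": "move_arm", "arguments": {
  "rows": [
    {"ty":-19,"tz":-34},
    {"ty":-19,"tz":-34},
    {"ty":-20,"tz":-39},
    {},
    {}
  ]
}}

```text
invalid input at $.rows[0]: expected keys tx, ty, tz, ax, ay, az
```

```bash
python3 - <<'E'
from h import *
c=snap("wrist","w1"); im=cv2.imread("pics/w1.png");cv2.imwrite("pics/w1b.png",cv2.resize(im,None,fx=1.5,fy=1.5))
print(c["R"],c["t"])
E
```

```text
[[ 0.29783044 -0.95461816 -0.00109562]
 [-0.92378623 -0.28850016  0.25176708]
 [-0.24065751 -0.07397178 -0.96778724]] [-0.57393158 -0.02919835  0.39025953]
```

View pics/w1b.png

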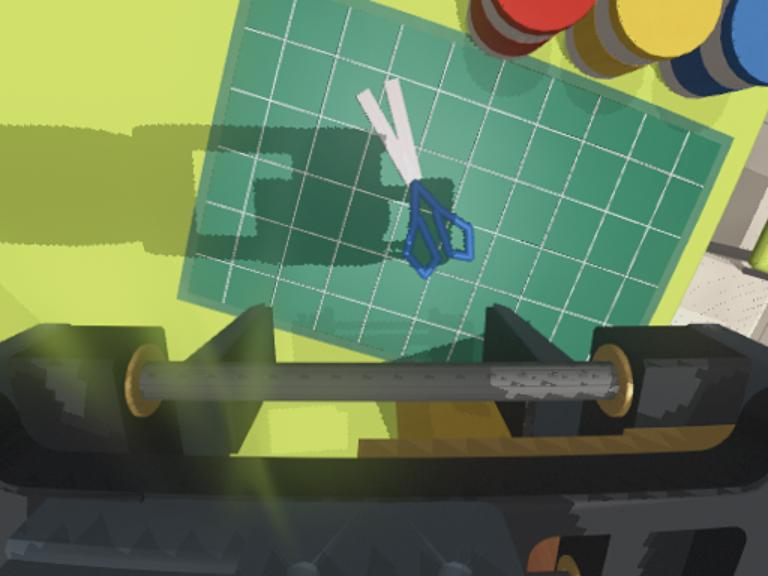

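All six keys are needed in every row.

{"name": "move_arm", "arguments": {
  "rows": [
    {"tx":-12,"ty":-19,"tz":-34,"ax":0,"ay":0,"az":0},
    {"tx":-12,"ty":-19,"tz":-34,"ax":0,"ay":0,"az":0},
    {"tx":-12,"ty":-19,"tz":-34,"ax":0,"ay":0,"az":0},
    {"tx":-12,"ty":-19,"tz":-34,"ax":0,"ay":0,"az":0},
    {"tx":-12,"ty":-19,"tz":-34,"ax":0,"ay":0,"az":0},
    {"tx":-12,"ty":-19,"tz":-34,"ax":0,"ay":0,"az":0},
    {"tx":-12,"ty":-19,"tz":-34,"ax":0,"ay":0,"az":0},
    {"tx":-4,"ty":-19,"tz":-34,"ax":0,"ay":0,"az":0}
  ],
  "gripper": -1
}}

```text
time_s: 1.0
tcp_pos: [0.3867, -0.322, 0.3033]
tool_rot: [0.107, 0.7, 0.106, -0.699]
force: [0.6, 0.4, -0.0]
width: 0.0911
```

{"name": "move_arm", "arguments": {
  "rows": [
    {"tx":0,"ty":-19,"tz":-34,"ax":0,"ay":0,"az":0},
    {"tx":0,"ty":-19,"tz":-34,"ax":0,"ay":0,"az":0},
    {"tx":0,"ty":-20,"tz":-39,"ax":0,"ay":0,"az":0},
    {"tx":0,"ty":0,"tz":0,"ax":0,"ay":0,"az":0},
    {"tx":0,"ty":0,"tz":0,"ax":0,"ay":0,"az":0}
  ]
}}

```text
time_s: 1.5
tcp_pos: [0.4706, -0.2352, 0.3015]
tool_rot: [-0.107, -0.699, -0.107, 0.699]
force: [0.3, -0.9, 0.3]
width: 0.0911
```

```bash
python3 - <<'E'
from h import *
c=snap("wrist","w1"); im=cv2.imread("pics/w1.png");cv2.imwrite("pics/w1b.png",cv2.resize(im,None,fx=1.5,fy=1.5))
E
```

```text
(no output)
```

View pics/w1b.png

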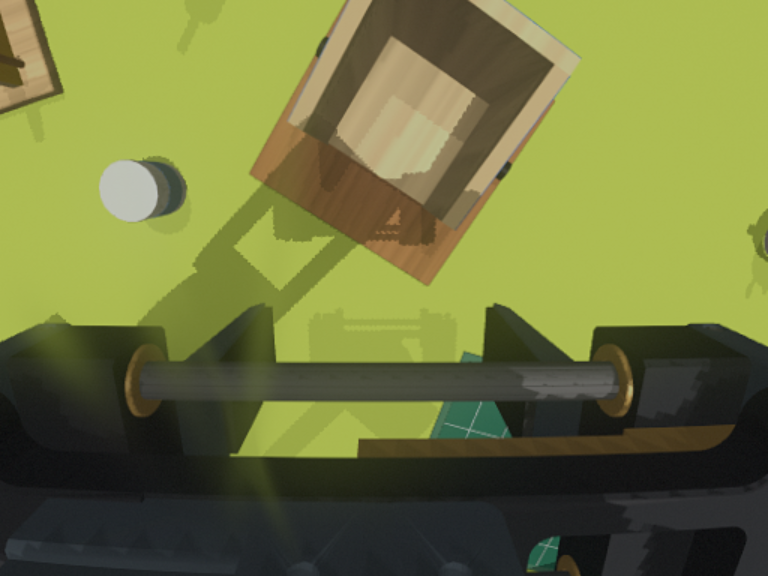

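The wrist view shows the box clearly: top front outer corners near (193,82) and (303,153), board front corners near (167,115) and (286,190). A second view from 100 mm to the side follows.

{"name": "move_arm", "arguments": {
  "rows": [
    {"tx":0,"ty":-35,"tz":0,"ax":0,"ay":0,"az":0},
    {"tx":0,"ty":-35,"tz":0,"ax":0,"ay":0,"az":0},
    {"tx":0,"ty":-30,"tz":0,"ax":0,"ay":0,"az":0},
    {"tx":0,"ty":0,"tz":0,"ax":0,"ay":0,"az":0},
    {"tx":0,"ty":0,"tz":0,"ax":0,"ay":0,"az":0}
  ]
}}

```text
time_s: 2.05
tcp_pos: [0.4401, -0.1412, 0.3023]
tool_rot: [0.106, 0.699, 0.106, -0.699]
force: [0.7, -0.1, -1.1]
width: 0.0911
```

```bash
python3 - <<'E'
from h import *
c=snap("wrist","w2"); im=cv2.imread("pics/w2.png");cv2.imwrite("pics/w2b.png",cv2.resize(im[0:220,150:450],None,fx=2.6,fy=2.6,interpolation=cv2.INTER_CUBIC))
im=cv2.imread("pics/w1.png");cv2.imwrite("pics/w1c.png",cv2.resize(im[0:220,130:430],None,fx=2.6,fy=2.6,interpolation=cv2.INTER_CUBIC))
E
```

```text
(no output)
```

View pics/w1c.png

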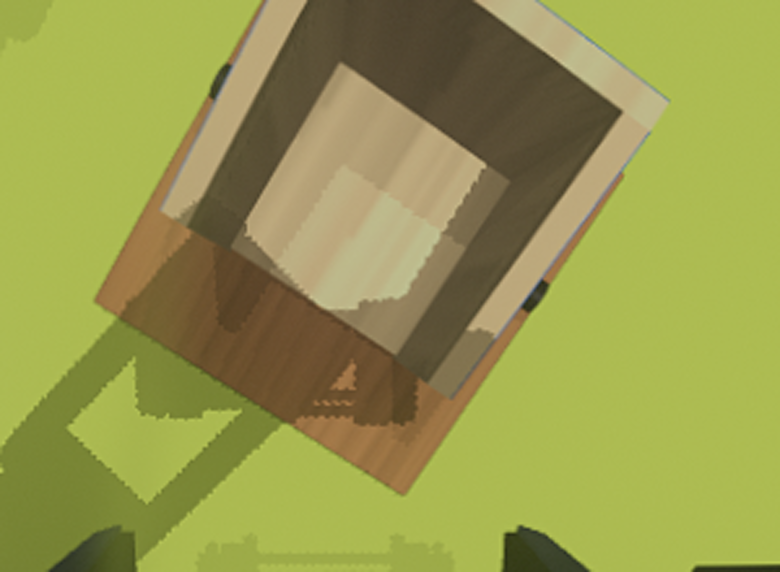

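View pics/w2b.png

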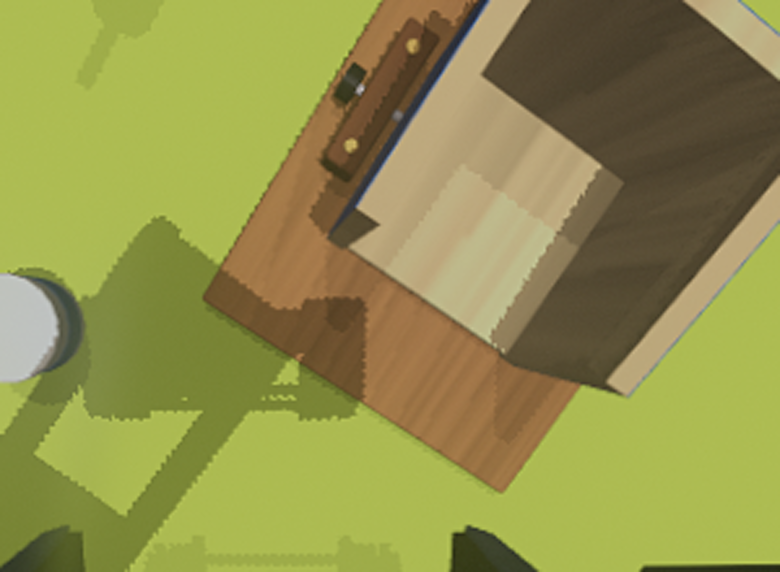

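```bash
python3 - <<'E'
from h import *
a=load("w1");b=load("w2")
f=lambda p,ox:((p[0]+.5)/2.6-.5+ox,(p[1]+.5)/2.6-.5)
P={}
for n,p,q in [("TLo",(161,211),(357,208)),("TLi",(188,228),(380,224)),("TRi",(431,386),(607,389)),("TRo",(452,399),(628,397)),("BL",(96,300),(204,298)),("BR",(403,495),(501,491))]:
    P[n],r=tri([(a,f(p,130)),(b,f(q,150))]);print(n,P[n].round(4),np.round(r,2), onz(a,f(p,130),.168 if n[0]=="T" else .018).round(4),onz(b,f(q,150),.168 if n[0]=="T" else .018).round(4))
for u,v in [("TLo","TRo"),("TLi","TRi"),("BL","BR")]:
    d=P[u]-P[v];yaw=np.degrees(np.arctan2(d[1],d[0]))-90;m=(P[u]+P[v])/2
    if u=="BL": m=m+.07*np.array([np.cos(np.radians(yaw)),np.sin(np.radians(yaw)),0])
    print(u,np.linalg.norm(d),"yaw",yaw,"mid",m)
E
```

```text
TLo [ 0.5525 -0.1435  0.1687] [0.14 0.14] [ 0.5524 -0.1434  0.168 ] [ 0.5528 -0.1435  0.168 ]
TLi [ 0.5498 -0.1547  0.1651] [0.41 0.41] [ 0.5493 -0.1554  0.168 ] [ 0.5498 -0.1543  0.168 ]
TRi [ 0.5178 -0.2696  0.165 ] [0.95 0.95] [ 0.5189 -0.2687  0.168 ] [ 0.5168 -0.2684  0.168 ]
TRo [ 0.5164 -0.2792  0.1669] [0.08 0.08] [ 0.5164 -0.279   0.168 ] [ 0.5165 -0.2786  0.168 ]
BL [ 0.4981 -0.0832  0.0158] [0.14 0.14] [ 0.4982 -0.0839  0.018 ] [ 0.4983 -0.0833  0.018 ]
BR [ 0.4382 -0.3023  0.0159] [0.76 0.76] [ 0.4379 -0.3022  0.018 ] [ 0.4392 -0.3012  0.018 ]
TLo 0.1404167283557974 yaw -14.91167551404277 mid [ 0.53448433 -0.2113552   0.16781869]
TLi 0.11925402250532426 yaw -15.588339159209724 mid [ 0.53380595 -0.21215056  0.16502041]
BL 0.2271744985850535 yaw -15.29736389562781 mid [ 0.53565238 -0.21122512  0.01584079]
```

{"name": "move_arm", "arguments": {
  "rows": [
    {"tx":-5,"ty":-32,"tz":-24,"ax":0,"ay":0,"az":0},
    {"tx":-5,"ty":-32,"tz":-24,"ax":0,"ay":0,"az":0},
    {"tx":-5,"ty":-32,"tz":-24,"ax":0,"ay":0,"az":0},
    {"tx":-5,"ty":-32,"tz":-24,"ax":0,"ay":0,"az":0},
    {"tx":-4,"ty":-32,"tz":-24,"ax":0,"ay":0,"az":0},
    {"tx":-4,"ty":-32,"tz":-24,"ax":0,"ay":0,"az":0},
    {"tx":0,"ty":-32,"tz":-24,"ax":0,"ay":0,"az":0},
    {"tx":0,"ty":-32,"tz":-24,"ax":0,"ay":0,"az":0}
  ]
}}

```text
time_s: 2.9
tcp_pos: [0.5494, 0.1613, 0.3297]
tool_rot: [0.106, 0.699, 0.105, -0.699]
force: [0.9, 0.2, -0.2]
width: 0.0909
```

{"name": "move_arm", "arguments": {
  "rows": [
    {"tx":0,"ty":-32,"tz":-24,"ax":0,"ay":0,"az":0},
    {"tx":0,"ty":-32,"tz":-24,"ax":0,"ay":0,"az":0},
    {"tx":0,"ty":-32,"tz":-24,"ax":0,"ay":0,"az":0},
    {"tx":0,"ty":-32,"tz":-24,"ax":0,"ay":0,"az":0},
    {"tx":0,"ty":0,"tz":0,"ax":-0.14,"ay":0,"az":0},
    {"tx":0,"ty":0,"tz":0,"ax":-0.14,"ay":0,"az":0},
    {"tx":0,"ty":0,"tz":0,"ax":-0.14,"ay":0,"az":0},
    {"tx":0,"ty":0,"tz":0,"ax":-0.14,"ay":0,"az":0}
  ]
}}

```text
time_s: 3.7
tcp_pos: [0.6031, 0.3106, 0.329]
tool_rot: [-0.297, -0.642, -0.296, 0.642]
force: [0.3, -0.7, -0.3]
width: 0.0909
```

{"name": "move_arm", "arguments": {
  "rows": [
    {"tx":0,"ty":0,"tz":0,"ax":-0.14,"ay":0,"az":0},
    {"tx":0,"ty":0,"tz":0,"ax":-0.14,"ay":0,"az":0},
    {"tx":0,"ty":0,"tz":0,"ax":-0.14,"ay":0,"az":0},
    {"tx":0,"ty":0,"tz":0,"ax":-0.14,"ay":0,"az":0},
    {"tx":0,"ty":0,"tz":0,"ax":-0.14,"ay":0,"az":0},
    {"tx":0,"ty":0,"tz":0,"ax":-0.14,"ay":0,"az":0},
    {"tx":0,"ty":0,"tz":0,"ax":-0.14,"ay":0,"az":0},
    {"tx":0,"ty":0,"tz":0,"ax":-0.14,"ay":0,"az":0}
  ]
}}

```text
time_s: 4.5
tcp_pos: [0.603, 0.3104, 0.3291]
tool_rot: [0.592, 0.386, 0.592, -0.387]
force: [0.2, -0.0, 0.1]
width: 0.0916
```

{"name": "move_arm", "arguments": {
  "rows": [
    {"tx":0,"ty":0,"tz":0,"ax":-0.14,"ay":0,"az":0},
    {"tx":0,"ty":0,"tz":0,"ax":-0.14,"ay":0,"az":0},
    {"tx":0,"ty":0,"tz":0,"ax":-0.14,"ay":0,"az":0},
    {"tx":0,"ty":0,"tz":0,"ax":-0.14,"ay":0,"az":0},
    {"tx":0,"ty":0,"tz":0,"ax":-0.14,"ay":0,"az":0},
    {"tx":0,"ty":0,"tz":0,"ax":-0.14,"ay":0,"az":0},
    {"tx":0,"ty":0,"tz":0,"ax":-0.14,"ay":0,"az":0},
    {"tx":0,"ty":0,"tz":0,"ax":-0.14,"ay":0,"az":0}
  ]
}}

```text
time_s: 5.3
tcp_pos: [0.6031, 0.3103, 0.3291]
tool_rot: [0.707, 0.013, 0.707, -0.013]
force: [-0.4, 0.2, -0.4]
width: 0.0915
```

{"name": "move_arm", "arguments": {
  "rows": [
    {"tx":0,"ty":0,"tz":0,"ax":-0.14,"ay":0,"az":0},
    {"tx":0,"ty":0,"tz":0,"ax":-0.14,"ay":0,"az":0},
    {"tx":0,"ty":0,"tz":0,"ax":-0.14,"ay":0,"az":0},
    {"tx":0,"ty":0,"tz":0,"ax":-0.14,"ay":0,"az":0},
    {"tx":0,"ty":0,"tz":0,"ax":0,"ay":0,"az":0}
  ]
}}

```text
time_s: 5.8
tcp_pos: [0.6029, 0.3105, 0.3291]
tool_rot: [0.683, -0.181, 0.684, 0.181]
force: [0.3, 0.1, -0.2]
width: 0.0915
```

```bash
python3 - <<'E'
from h import *
from cell import manip
s=manip.read_state();print(s["time_s"],s["tcp_pos"],s["qpos"]);print(rot(s["tool_rot"]).round(4))
c=snap("wrist","w3"); im=cv2.imread("pics/w3.png");cv2.imwrite("pics/w3b.png",cv2.resize(im,None,fx=1.5,fy=1.5))
E
```

```text
5.8 [0.60288805 0.31050465 0.32914593] [ 4.58889189e-01  4.55930643e-01  1.07088308e+00 -5.04994263e-04
  1.61542843e+00 -1.62966925e+00]
[[-4.000e-04 -4.949e-01  8.689e-01]
 [-7.000e-04  8.689e-01  4.949e-01]
 [-1.000e+00 -5.000e-04 -7.000e-04]]
```

View pics/w3b.png

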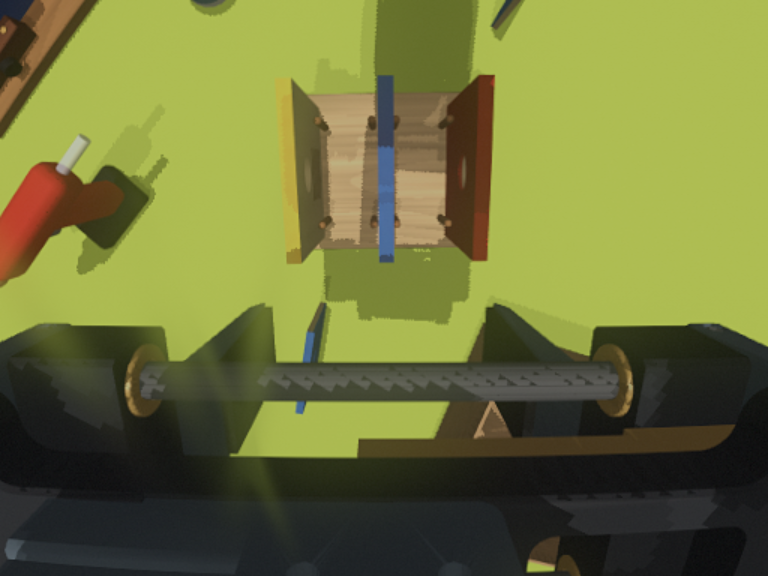

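{"name": "move_arm", "arguments": {
  "rows": [
    {"tx":0,"ty":-35,"tz":0,"ax":0,"ay":0,"az":0},
    {"tx":0,"ty":-35,"tz":0,"ax":0,"ay":0,"az":0},
    {"tx":0,"ty":0,"tz":0,"ax":0,"ay":0,"az":0},
    {"tx":0,"ty":0,"tz":0,"ax":0,"ay":0,"az":0}
  ]
}}

```text
time_s: 6.25
tcp_pos: [0.6369, 0.2501, 0.3295]
tool_rot: [0.683, -0.18, 0.684, 0.181]
force: [-0.3, -0.5, 0.2]
width: 0.0911
```

```bash
python3 - <<'E'
from h import *
snap("wrist","w4")
for n in ["w3","w4"]:
    im=cv2.imread(f"pics/{n}.png")[0:200,130:400];cv2.imwrite(f"pics/{n}c.png",cv2.resize(im,None,fx=2.9,fy=2.9,interpolation=cv2.INTER_CUBIC))
E
```

```text
(no output)
```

View pics/w3c.png

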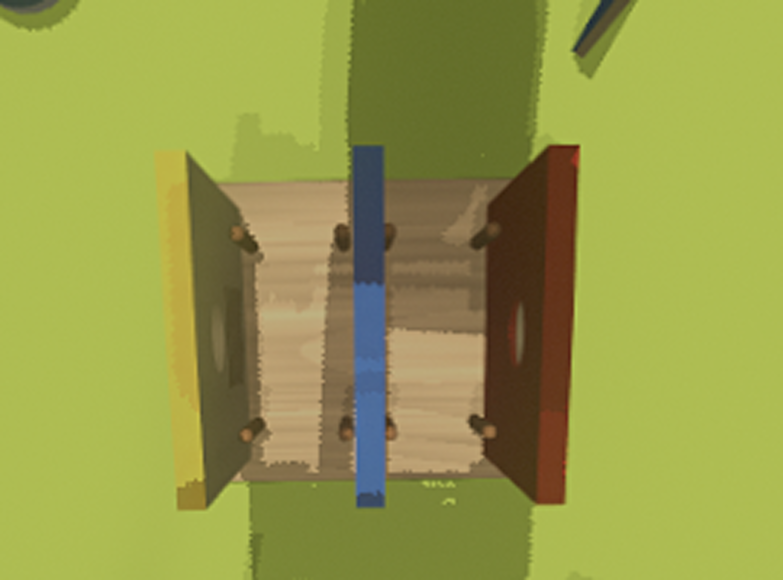

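View pics/w4c.png

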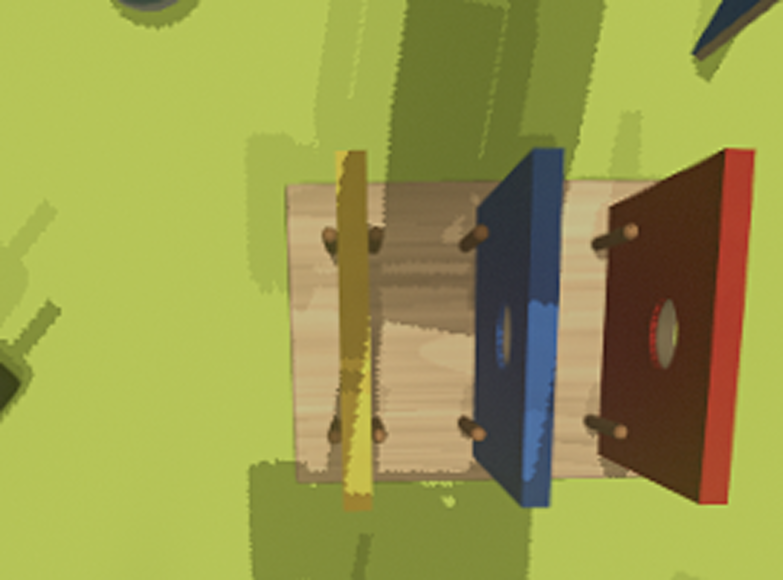

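```bash
python3 - <<'E'
from h import *
from cell import manip
a=load("w3");b=load("w4")
f=lambda p:((p[0]+.5)/2.9-.5+130,(p[1]+.5)/2.9-.5)
P=[]
for p,q in [((353,146),(533,149)),((383.5,146),(563.5,150)),((356,507.5),(521,506.5)),((384.5,507.5),(549.5,507.5))]:
    X,r=tri([(a,f(p)),(b,f(q))]);P.append(X);print(X.round(4),np.round(r,2),onz(a,f(p),.168).round(4),onz(b,f(q),.168).round(4))
P=np.array(P);c=P.mean(0);d=(P[2]+P[3]-P[0]-P[1])/2
print("c",c,"len",np.linalg.norm(d),"thick",np.linalg.norm(P[0]-P[1]),np.linalg.norm(P[2]-P[3]),"edge ang",np.degrees(np.arctan2(d[1],d[0])))
s=manip.read_state();R=rot(s["tool_rot"]);print("tool z ang",np.degrees(np.arctan2(R[1,2],R[0,2])))
tgt=np.array([c[0],c[1],.168-.033]);print("delta tool mm",1000*R.T@(tgt-s["tcp_pos"]))
E
```

```text
[0.4797 0.2397 0.1667] [0.19 0.19] [0.4798 0.2398 0.168 ] [0.4802 0.2397 0.168 ]
[0.4742 0.2499 0.1675] [0.29 0.29] [0.474  0.2498 0.168 ] [0.4746 0.25   0.168 ]
[0.6008 0.3102 0.1678] [0.29 0.29] [0.601  0.3103 0.168 ] [0.6006 0.31   0.168 ]
[0.595  0.3205 0.1685] [0.08 0.08] [0.5952 0.3206 0.168 ] [0.595  0.3206 0.168 ]
c [0.53743822 0.28008471 0.16764225] len 0.13999796942442197 thick 0.011622574623198153 0.011895103682147775 edge ang 30.236250223589426
tool z ang 29.667696344754507
delta tool mm [194.70564329  74.18429609 -71.5951399 ]
```

{"name": "move_arm", "arguments": {
  "rows": [
    {"tx":20,"ty":25,"tz":-24,"ax":-0.01,"ay":0,"az":0},
    {"tx":20,"ty":25,"tz":-24,"ax":0,"ay":0,"az":0},
    {"tx":20,"ty":24,"tz":-23.5,"ax":0,"ay":0,"az":0},
    {"tx":30,"ty":0,"tz":0,"ax":0,"ay":0,"az":0},
    {"tx":20,"ty":0,"tz":0,"ax":0,"ay":0,"az":0},
    {"tx":0,"ty":0,"tz":0,"ax":0,"ay":0,"az":0},
    {"tx":0,"ty":0,"tz":0,"ax":0,"ay":0,"az":0}
  ],
  "gripper": -0.3
}}

```text
time_s: 7.0
tcp_pos: [0.5372, 0.2799, 0.2205]
tool_rot: [0.683, -0.185, 0.682, 0.185]
force: [0.6, -0.2, 0.8]
width: 0.0591
```

```bash
python3 - <<'E'
from h import *
from cell import manip
s=manip.read_state();R=rot(s["tool_rot"]);print(s["width"],s["tcp_pos"],"tool z ang",np.degrees(np.arctan2(R[1,2],R[0,2])))
print(1000*R.T@(np.array([.53744,.28008,.135])-s["tcp_pos"]))
snap("wrist","w5")
E
```

```text
0.05913251453091844 [0.53722204 0.27991988 0.22047434] tool z ang 30.39852780409632
[8.54744599e+01 2.16154258e-02 2.29799904e-01]
```

View pics/w5.png

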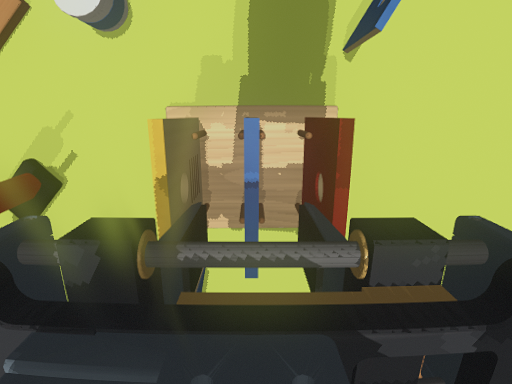

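The blue board, at column 251, is centred between the fingers (about 205 and 300) and clear of the yellow and red ones. I descend and close.

{"name": "move_arm", "arguments": {
  "rows": [
    {"tx":25,"ty":0,"tz":0,"ax":0,"ay":0,"az":0},
    {"tx":25,"ty":0,"tz":0,"ax":0,"ay":0,"az":0},
    {"tx":20,"ty":0,"tz":0,"ax":0,"ay":0,"az":0},
    {"tx":15,"ty":0,"tz":0,"ax":0,"ay":0,"az":0},
    {"tx":0,"ty":0,"tz":0,"ax":0,"ay":0,"az":0}
  ]
}}

```text
time_s: 7.55
tcp_pos: [0.537, 0.279, 0.1341]
tool_rot: [0.682, -0.185, 0.683, 0.185]
force: [-0.5, -0.7, 0.2]
width: 0.0594
```

{"name": "move_arm", "arguments": {
  "rows": [
    {"tx":0,"ty":0,"tz":0,"ax":0,"ay":0,"az":0},
    {"tx":0,"ty":0,"tz":0,"ax":0,"ay":0,"az":0},
    {"tx":0,"ty":0,"tz":0,"ax":0,"ay":0,"az":0},
    {"tx":0,"ty":0,"tz":0,"ax":0,"ay":0,"az":0},
    {"tx":0,"ty":0,"tz":0,"ax":0,"ay":0,"az":0},
    {"tx":0,"ty":0,"tz":0,"ax":0,"ay":0,"az":0},
    {"tx":0,"ty":0,"tz":0,"ax":0,"ay":0,"az":0},
    {"tx":0,"ty":0,"tz":0,"ax":0,"ay":0,"az":0}
  ],
  "gripper": 1,
  "force": 45
}}

```text
time_s: 8.35
tcp_pos: [0.5373, 0.2791, 0.135]
tool_rot: [0.682, -0.185, 0.682, 0.185]
force: [1.3, -0.0, 1.2]
width: 0.0116
```

{"name": "move_arm", "arguments": {
  "rows": [
    {"tx":-10,"ty":0,"tz":0,"ax":0,"ay":0,"az":0},
    {"tx":-20,"ty":0,"tz":0,"ax":0,"ay":0,"az":0},
    {"tx":-25,"ty":0,"tz":0,"ax":0,"ay":0,"az":0},
    {"tx":-25,"ty":0,"tz":0,"ax":0,"ay":0,"az":0},
    {"tx":-25,"ty":0,"tz":0,"ax":0,"ay":0,"az":0},
    {"tx":-25,"ty":0,"tz":0,"ax":0,"ay":0,"az":0},
    {"tx":-25,"ty":0,"tz":0,"ax":0,"ay":0,"az":0},
    {"tx":-25,"ty":0,"tz":0,"ax":0,"ay":0,"az":0}
  ]
}}

```text
time_s: 9.15
tcp_pos: [0.537, 0.279, 0.3163]
tool_rot: [0.682, -0.185, 0.682, 0.185]
force: [0.3, -0.1, -0.8]
width: 0.0119
```

{"name": "move_arm", "arguments": {
  "rows": [
    {"tx":-20,"ty":0,"tz":0,"ax":0,"ay":0,"az":0},
    {"tx":0,"ty":0,"tz":0,"ax":0,"ay":0,"az":0},
    {"tx":0,"ty":0,"tz":0,"ax":0,"ay":0,"az":0},
    {"tx":0,"ty":0,"tz":0,"ax":0,"ay":0,"az":0}
  ]
}}

```text
time_s: 9.55
tcp_pos: [0.5367, 0.2788, 0.3333]
tool_rot: [0.681, -0.185, 0.683, 0.185]
force: [0.4, 0.3, -1.0]
width: 0.0118
```

```bash
python3 - <<'E'
from h import *
from cell import manip
s=manip.read_state();R=rot(s["tool_rot"]);print(s["width"],s["force"],s["tcp_pos"],s["qpos"],"tool z ang",np.degrees(np.arctan2(R[1,2],R[0,2])))
snap("wrist","w6");snap("side","s6");snap("top","t6")
cv2.imwrite("pics/c6.png",np.hstack([cv2.imread("pics/s6.png")[:,60:330],cv2.imread("pics/w6.png")]))
E
```

```text
0.011787335799472776 [ 0.4354703   0.29077246 -1.02370852] [0.53667551 0.27884919 0.33327243] [ 4.60209959e-01  3.25411379e-01  1.26196257e+00 -5.81743936e-05
  1.55730567e+00 -1.64078352e+00] tool z ang 30.37812310492232
```

View pics/c6.png

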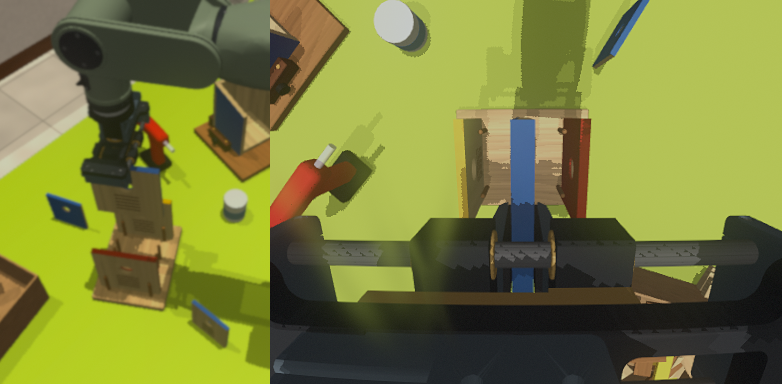

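{"name": "move_arm", "arguments": {
  "rows": [
    {"tx":0,"ty":0,"tz":0,"ax":0.06,"ay":0,"az":0},
    {"tx":0,"ty":0,"tz":0,"ax":0.12,"ay":0,"az":0},
    {"tx":0,"ty":0,"tz":0,"ax":0.12,"ay":0,"az":0},
    {"tx":0,"ty":0,"tz":0,"ax":0.12,"ay":0,"az":0},
    {"tx":0,"ty":0,"tz":0,"ax":0.12,"ay":0,"az":0},
    {"tx":0,"ty":0,"tz":0,"ax":0.12,"ay":0,"az":0},
    {"tx":0,"ty":0,"tz":0,"ax":0.12,"ay":0,"az":0},
    {"tx":0,"ty":0,"tz":0,"ax":0.12,"ay":0,"az":0}
  ]
}}

```text
time_s: 10.5
tcp_pos: [0.5371, 0.2791, 0.3341]
tool_rot: [0.694, 0.131, 0.695, -0.132]
force: [-0.5, -0.3, -2.1]
width: 0.0118
```

{"name": "move_arm", "arguments": {
  "rows": [
    {"tx":0,"ty":0,"tz":0,"ax":0.12,"ay":0,"az":0},
    {"tx":0,"ty":0,"tz":0,"ax":0.12,"ay":0,"az":0},
    {"tx":0,"ty":0,"tz":0,"ax":0.12,"ay":0,"az":0},
    {"tx":0,"ty":0,"tz":0,"ax":0.12,"ay":0,"az":0},
    {"tx":0,"ty":0,"tz":0,"ax":0.12,"ay":0,"az":0},
    {"tx":0,"ty":0,"tz":0,"ax":0.12,"ay":0,"az":0},
    {"tx":0,"ty":0,"tz":0,"ax":0.12,"ay":0,"az":0},
    {"tx":0,"ty":0,"tz":0,"ax":0.12,"ay":0,"az":0}
  ]
}}

```text
time_s: 11.3
tcp_pos: [0.5371, 0.279, 0.3342]
tool_rot: [0.555, 0.437, 0.556, -0.438]
force: [0.9, -0.0, -1.6]
width: 0.0118
```

{"name": "move_arm", "arguments": {
  "rows": [
    {"tx":0,"ty":0,"tz":0,"ax":0.12,"ay":0,"az":0},
    {"tx":0,"ty":0,"tz":0,"ax":0.12,"ay":0,"az":0},
    {"tx":0,"ty":0,"tz":0,"ax":0.12,"ay":0,"az":0},
    {"tx":0,"ty":0,"tz":0,"ax":0.12,"ay":0,"az":0},
    {"tx":0,"ty":0,"tz":0,"ax":0.025,"ay":0,"az":0},
    {"tx":0,"ty":0,"tz":15,"ax":0,"ay":0,"az":0},
    {"tx":0,"ty":0,"tz":25,"ax":0,"ay":0,"az":0},
    {"tx":0,"ty":5,"tz":30,"ax":0,"ay":0,"az":0}
  ]
}}

```text
time_s: 12.1
tcp_pos: [0.5229, 0.2092, 0.3345]
tool_rot: [-0.431, -0.56, -0.431, 0.561]
force: [-0.3, -0.6, -0.8]
width: 0.0116
```

{"name": "move_arm", "arguments": {
  "rows": [
    {"tx":0,"ty":5,"tz":30,"ax":0,"ay":0,"az":0},
    {"tx":0,"ty":5,"tz":30,"ax":0,"ay":0,"az":0},
    {"tx":0,"ty":5,"tz":30,"ax":0,"ay":0,"az":0},
    {"tx":0,"ty":5,"tz":30,"ax":0,"ay":0,"az":0},
    {"tx":0,"ty":5,"tz":30,"ax":0,"ay":0,"az":0},
    {"tx":0,"ty":5,"tz":30,"ax":0,"ay":0,"az":0},
    {"tx":0,"ty":5,"tz":30,"ax":0,"ay":0,"az":0},
    {"tx":0,"ty":5,"tz":30,"ax":0,"ay":0,"az":0}
  ]
}}

```text
time_s: 12.9
tcp_pos: [0.4986, -0.0338, 0.3349]
tool_rot: [-0.43, -0.561, -0.43, 0.561]
force: [-0.4, 0.0, -2.1]
width: 0.012
```

{"name": "move_arm", "arguments": {
  "rows": [
    {"tx":0,"ty":5,"tz":30,"ax":0,"ay":0,"az":0},
    {"tx":0,"ty":5,"tz":30,"ax":0,"ay":0,"az":0},
    {"tx":0,"ty":5,"tz":30,"ax":0,"ay":0,"az":0},
    {"tx":0,"ty":5,"tz":30,"ax":0,"ay":0,"az":0},
    {"tx":0,"ty":5,"tz":20,"ax":0,"ay":0,"az":0},
    {"tx":0,"ty":0,"tz":0,"ax":0,"ay":0,"az":0},
    {"tx":0,"ty":0,"tz":0,"ax":0,"ay":0,"az":0}
  ]
}}

```text
time_s: 13.6
tcp_pos: [0.4866, -0.1737, 0.3348]
tool_rot: [-0.429, -0.561, -0.43, 0.562]
force: [-0.4, 0.3, -1.5]
width: 0.0119
```

```bash
cat > rel.py <<'E'
from h import *
from cell import manip
s=manip.read_state();R=rot(s["tool_rot"])
yaw=np.radians(-15.1);S=np.array([[np.cos(yaw),-np.sin(yaw),0],[np.sin(yaw),np.cos(yaw),0],[0,0,1]]);o=np.array([.5345,-.2113,.018])
print("t",s["time_s"],"w",round(s["width"],4),"F seat",(S.T@s["force"]).round(2),"tcp in seat mm",(1000*S.T@(s["tcp_pos"]-o)).round(2))
print("M seat",(S.T@s["moment"]).round(3));M=S.T@R;print("tool in seat\n",M.round(4))
E
python3 rel.py; python3 - <<'E'
from h import *
from cell import manip
print(manip.read_state()["qpos"])
snap("wrist","w7");snap("side","s7");snap("top","t7")
cv2.imwrite("pics/c7.png",np.hstack([cv2.imread("pics/s7.png")[:,120:390],cv2.imread("pics/w7.png")]))
E
```

```text
t 13.6 w 0.0119 F seat [-0.46  0.18 -1.54] tcp in seat mm [-56.05  23.8  316.82]
M seat [-0.005 -0.047  0.024]
tool in seat
 [[-7.e-04  1.e+00 -7.e-04]
 [ 4.e-04 -7.e-04 -1.e+00]
 [-1.e+00 -7.e-04 -4.e-04]]
[-3.65407247e-01  1.73856787e-01  1.46306291e+00  3.71452748e-04
  1.50543298e+00 -1.01208174e-01]
```

View pics/c7.png

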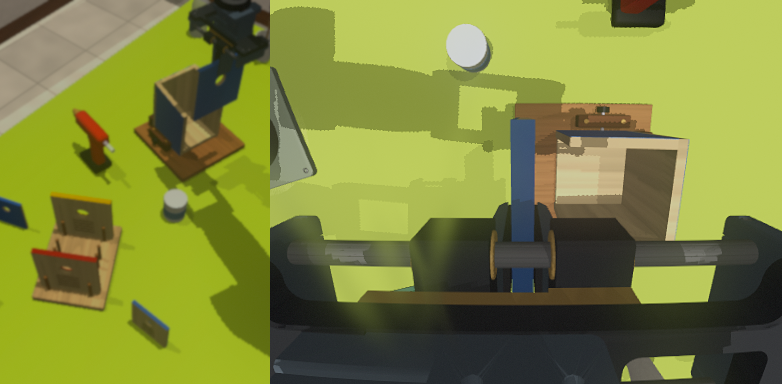

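{"name": "move_arm", "arguments": {
  "rows": [
    {"tx":10,"ty":0,"tz":12,"ax":0,"ay":0,"az":0},
    {"tx":25,"ty":0,"tz":11,"ax":0,"ay":0,"az":0},
    {"tx":30,"ty":0,"tz":0,"ax":0,"ay":0,"az":0},
    {"tx":30,"ty":0,"tz":0,"ax":0,"ay":0,"az":0},
    {"tx":30,"ty":0,"tz":0,"ax":0,"ay":0,"az":0},
    {"tx":30,"ty":0,"tz":0,"ax":0,"ay":0,"az":0},
    {"tx":20,"ty":0,"tz":0,"ax":0,"ay":0,"az":0},
    {"tx":10,"ty":0,"tz":0,"ax":0,"ay":0,"az":0}
  ]
}}

```text
time_s: 14.55
tcp_pos: [0.4798, -0.1952, 0.1474]
tool_rot: [-0.429, -0.56, -0.431, 0.562]
force: [-0.7, -0.9, -1.0]
width: 0.0119
```

{"name": "move_arm", "arguments": {
  "rows": [
    {"tx":0,"ty":10,"tz":0,"ax":0,"ay":0,"az":0},
    {"tx":0,"ty":15,"tz":0,"ax":0,"ay":0,"az":0},
    {"tx":0,"ty":10,"tz":0,"ax":0,"ay":0,"az":0},
    {"tx":0,"ty":0,"tz":0,"ax":0,"ay":0,"az":0},
    {"tx":0,"ty":0,"tz":0,"ax":0,"ay":0,"az":0}
  ]
}}

```text
time_s: 15.05
tcp_pos: [0.5154, -0.2049, 0.1503]
tool_rot: [0.43, 0.561, 0.43, -0.561]
force: [-0.1, -0.2, -1.2]
width: 0.012
```

```bash
python3 rel.py; python3 - <<'E'
from h import *
snap("wrist","w8");snap("side","s8");snap("top","t8")
cv2.imwrite("pics/w8c.png",cv2.resize(cv2.imread("pics/w8.png")[40:240,180:420],None,fx=3.2,fy=3.2,interpolation=cv2.INTER_CUBIC))
cv2.imwrite("pics/s8c.png",cv2.resize(cv2.imread("pics/s8.png")[40:200,230:390],None,fx=3.6,fy=3.6,interpolation=cv2.INTER_CUBIC))
E
```

```text
t 15.05 w 0.012 F seat [-0.09 -0.23 -1.24] tcp in seat mm [-20.11   1.16 132.34]
M seat [-0.023 -0.067 -0.   ]
tool in seat
 [[ 3.e-04  1.e+00 -2.e-04]
 [-2.e-04 -2.e-04 -1.e+00]
 [-1.e+00  3.e-04  2.e-04]]
```

View pics/w8c.png

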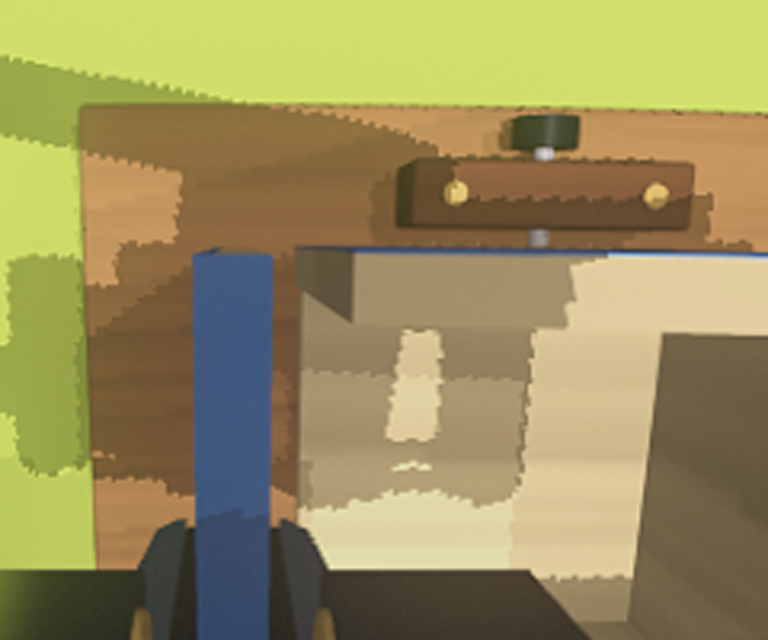

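View pics/s8c.png

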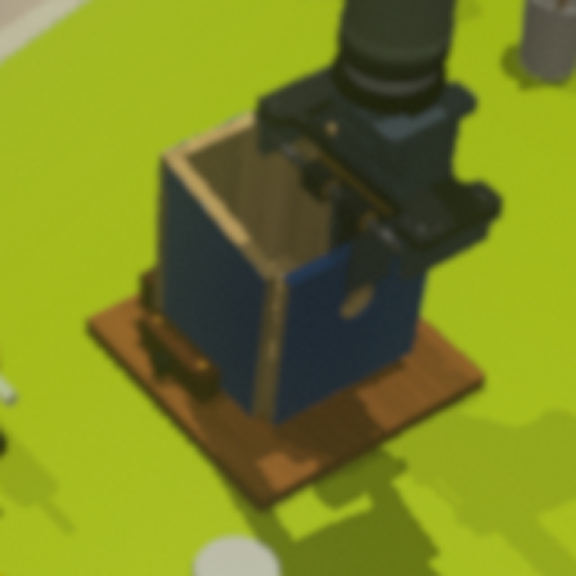

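```bash
python3 - <<'E'
from h import *
c=load("w8");f=lambda p:((p[0]+.5)/3.2-.5+180,(p[1]+.5)/3.2-.5+40)
yaw=np.radians(-15.1);S=np.array([[np.cos(yaw),-np.sin(yaw),0],[np.sin(yaw),np.cos(yaw),0],[0,0,1]]);o=np.array([.5345,-.2113,.018])
g=lambda p,z:(1000*S.T@(onz(c,f(p),z)-o)).round(1)
for p in [(194,255),(272,254),(196,500),(270,500)]: print("board",g(p,.018+.1323+.033))
print("box",g((297,247),.168),g((450,251),.168+.024*.45*.3))
print("table corner board",g((79,104),.018))
E
```

```text
board [-26.6  70.5 165.3]
board [-14.9  70.7 165.3]
board [-26.6  32.3 165.3]
board [-14.8  32.3 165.3]
box [-10.   71.6 150. ] [ 14.8  71.1 153.2]
table corner board [-69.6 115.7   0. ]
```

```bash
python3 - <<'E'
from h import *
c=load("w8");f=lambda p:((p[0]+.5)/3.2-.5+180,(p[1]+.5)/3.2-.5+40)
yaw=np.radians(-15.1);S=np.array([[np.cos(yaw),-np.sin(yaw),0],[np.sin(yaw),np.cos(yaw),0],[0,0,1]]);o=np.array([.5345,-.2113,.018])
g=lambda p,z:(1000*S.T@(onz(c,f(p),z)-o)).round(1)
print("top",g((353,254),.168),g((353,322),.168),"bot",g((297,250),.018),g((298,500),.018))
E
```

```text
top [ -0.7  70.5 150. ] [ -0.3  59.3 150. ] bot [ 0.7 70.   0. ] [  2.5 -15.7   0. ]
```

{"name": "move_arm", "arguments": {
  "rows": [
    {"tx":6,"ty":0,"tz":0,"ax":0,"ay":0,"az":0},
    {"tx":5,"ty":0,"tz":0,"ax":0,"ay":0,"az":0},
    {"tx":1,"ty":0,"tz":0,"ax":0,"ay":0,"az":0},
    {"tx":0,"ty":0,"tz":0,"ax":0,"ay":0,"az":0},
    {"tx":0,"ty":0,"tz":0,"ax":0,"ay":0,"az":0}
  ]
}}

```text
time_s: 15.7
tcp_pos: [0.5152, -0.2049, 0.138]
tool_rot: [-0.43, -0.561, -0.43, 0.561]
force: [0.4, 0.1, -0.9]
width: 0.0118
```

```bash
python3 rel.py
```

```text
t 15.7 w 0.0118 F seat [ 0.33  0.18 -0.86] tcp in seat mm [-20.26   1.16 119.95]
M seat [ 0.01  -0.149  0.015]
tool in seat
 [[ 1.e-04  1.e+00 -5.e-04]
 [-1.e-04 -5.e-04 -1.e+00]
 [-1.e+00  1.e-04  1.e-04]]
```

{"name": "move_arm", "arguments": {
  "rows": [
    {"tx":1,"ty":0,"tz":0,"ax":0,"ay":0,"az":0},
    {"tx":1,"ty":0,"tz":0,"ax":0,"ay":0,"az":0},
    {"tx":0,"ty":0,"tz":0,"ax":0,"ay":0,"az":0},
    {"tx":0,"ty":0,"tz":0,"ax":0,"ay":0,"az":0}
  ]
}}

```text
time_s: 16.1
tcp_pos: [0.5152, -0.2049, 0.136]
tool_rot: [-0.43, -0.561, -0.43, 0.561]
force: [-0.0, 0.6, -2.0]
width: 0.0118
```

```bash
python3 rel.py
```

```text
t 16.1 w 0.0118 F seat [-0.17  0.59 -2.03] tcp in seat mm [-20.31   1.17 117.95]
M seat [-0.025 -0.085 -0.007]
tool in seat
 [[ 0.e+00  1.e+00 -5.e-04]
 [-1.e-04 -5.e-04 -1.e+00]
 [-1.e+00  0.e+00  1.e-04]]
```

{"name": "move_arm", "arguments": {
  "rows": [
    {"tx":0.5,"ty":3,"tz":0,"ax":0,"ay":0,"az":0},
    {"tx":0,"ty":4,"tz":0,"ax":0,"ay":0,"az":0},
    {"tx":0,"ty":3,"tz":0,"ax":0,"ay":0,"az":0},
    {"tx":0,"ty":1,"tz":0,"ax":0,"ay":0,"az":0},
    {"tx":0,"ty":0,"tz":0,"ax":0,"ay":0,"az":0},
    {"tx":0,"ty":0,"tz":0,"ax":0,"ay":0,"az":0}
  ]
}}

```text
time_s: 16.7
tcp_pos: [0.5258, -0.2077, 0.1354]
tool_rot: [-0.43, -0.561, -0.43, 0.562]
force: [0.3, -0.2, -1.8]
width: 0.0115
```

```bash
python3 rel.py
```

```text
t 16.7 w 0.0115 F seat [ 0.33 -0.11 -1.82] tcp in seat mm [ -9.38   1.19 117.4 ]
M seat [-0.036 -0.051  0.054]
tool in seat
 [[-2.e-04  1.e+00 -4.e-04]
 [-1.e-04 -4.e-04 -1.e+00]
 [-1.e+00 -2.e-04  1.e-04]]
```

{"name": "move_arm", "arguments": {
  "rows": [
    {"tx":0,"ty":0.5,"tz":0,"ax":0,"ay":0,"az":0},
    {"tx":0,"ty":0.5,"tz":0,"ax":0,"ay":0,"az":0},
    {"tx":0,"ty":0.5,"tz":0,"ax":0,"ay":0,"az":0},
    {"tx":0,"ty":0,"tz":0,"ax":0,"ay":0,"az":0},
    {"tx":0,"ty":0,"tz":0,"ax":0,"ay":0,"az":0}
  ]
}}

```text
time_s: 17.2
tcp_pos: [0.5273, -0.2081, 0.1355]
tool_rot: [-0.43, -0.561, -0.43, 0.561]
force: [-0.7, -0.1, -1.5]
width: 0.0116
```

```bash
python3 rel.py
```

```text
t 17.2 w 0.0116 F seat [-0.64 -0.28 -1.47] tcp in seat mm [ -7.79   1.18 117.47]
M seat [ 0.016 -0.104 -0.034]
tool in seat
 [[ 1.e-04  1.e+00 -4.e-04]
 [-1.e-04 -4.e-04 -1.e+00]
 [-1.e+00  1.e-04  1.e-04]]
```

{"name": "move_arm", "arguments": {
  "rows": [
    {"tx":0,"ty":0.5,"tz":0,"ax":0,"ay":0,"az":0},
    {"tx":0,"ty":0.5,"tz":0,"ax":0,"ay":0,"az":0},
    {"tx":0,"ty":0.5,"tz":0,"ax":0,"ay":0,"az":0},
    {"tx":0,"ty":0,"tz":0,"ax":0,"ay":0,"az":0},
    {"tx":0,"ty":0,"tz":0,"ax":0,"ay":0,"az":0}
  ]
}}

```text
time_s: 17.7
tcp_pos: [0.5287, -0.2085, 0.1354]
tool_rot: [-0.43, -0.561, -0.43, 0.561]
force: [-0.0, -0.7, -1.8]
width: 0.0115
```

```bash
python3 rel.py
```

```text
t 17.7 w 0.0115 F seat [ 0.17 -0.71 -1.81] tcp in seat mm [ -6.28   1.16 117.44]
M seat [-0.018 -0.098  0.026]
tool in seat
 [[ 0.e+00  1.e+00 -5.e-04]
 [-1.e-04 -5.e-04 -1.e+00]
 [-1.e+00  0.e+00  1.e-04]]
```

{"name": "move_arm", "arguments": {
  "rows": [
    {"tx":0,"ty":0.4,"tz":0,"ax":0,"ay":0,"az":0},
    {"tx":0,"ty":0.4,"tz":0,"ax":0,"ay":0,"az":0},
    {"tx":0,"ty":0,"tz":0,"ax":0,"ay":0,"az":0},
    {"tx":0,"ty":0,"tz":0,"ax":0,"ay":0,"az":0},
    {"tx":0,"ty":0,"tz":0,"ax":0,"ay":0,"az":0}
  ]
}}

```text
time_s: 18.2
tcp_pos: [0.5293, -0.2087, 0.1354]
tool_rot: [-0.43, -0.561, -0.43, 0.562]
force: [-0.8, -0.8, -1.0]
width: 0.0118
```

```bash
python3 rel.py
```

```text
t 18.2 w 0.0118 F seat [-0.59 -1.01 -0.98] tcp in seat mm [ -5.66   1.17 117.42]
M seat [ 0.004 -0.023  0.039]
tool in seat
 [[-3.e-04  1.e+00 -4.e-04]
 [-1.e-04 -4.e-04 -1.e+00]
 [-1.e+00 -3.e-04  1.e-04]]
```

{"name": "move_arm", "arguments": {
  "rows": [
    {"tx":0,"ty":0.4,"tz":0,"ax":0,"ay":0,"az":0},
    {"tx":0,"ty":0.4,"tz":0,"ax":0,"ay":0,"az":0},
    {"tx":0,"ty":0,"tz":0,"ax":0,"ay":0,"az":0},
    {"tx":0,"ty":0,"tz":0,"ax":0,"ay":0,"az":0},
    {"tx":0,"ty":0,"tz":0,"ax":0,"ay":0,"az":0}
  ]
}}

```text
time_s: 18.7
tcp_pos: [0.5293, -0.2087, 0.1354]
tool_rot: [-0.429, -0.561, -0.43, 0.562]
force: [-5.7, 1.6, 1.5]
width: 0.0115
```

```bash
python3 rel.py
```

```text
t 18.7 w 0.0115 F seat [-5.89  0.06  1.45] tcp in seat mm [ -5.67   1.16 117.42]
M seat [-0.076  0.746  0.067]
tool in seat
 [[-2.e-03  1.e+00 -4.e-04]
 [-1.e-04 -4.e-04 -1.e+00]
 [-1.e+00 -2.e-03  1.e-04]]
```

{"name": "move_arm", "arguments": {
  "rows": [
    {"tx":0,"ty":0.4,"tz":0,"ax":0,"ay":0,"az":0},
    {"tx":0,"ty":0.4,"tz":0,"ax":0,"ay":0,"az":0},
    {"tx":0,"ty":0,"tz":0,"ax":0,"ay":0,"az":0},
    {"tx":0,"ty":0,"tz":0,"ax":0,"ay":0,"az":0},
    {"tx":0,"ty":0,"tz":0,"ax":0,"ay":0,"az":0}
  ]
}}

```text
time_s: 19.2
tcp_pos: [0.5293, -0.2087, 0.1354]
tool_rot: [-0.429, -0.561, -0.431, 0.562]
force: [-7.1, 1.3, 3.3]
width: 0.0118
```

```bash
python3 rel.py
```

```text
t 19.2 w 0.0118 F seat [-7.18 -0.62  3.34] tcp in seat mm [ -5.71   1.18 117.44]
M seat [-0.091  1.055  0.042]
tool in seat
 [[-3.8e-03  1.0e+00 -3.0e-04]
 [-0.0e+00 -3.0e-04 -1.0e+00]
 [-1.0e+00 -3.8e-03  0.0e+00]]
```

{"name": "move_arm", "arguments": {
  "rows": [
    {"tx":0,"ty":0.4,"tz":0,"ax":0,"ay":0,"az":0},
    {"tx":0,"ty":0,"tz":0,"ax":0,"ay":0,"az":0},
    {"tx":0,"ty":0,"tz":0,"ax":0,"ay":0,"az":0},
    {"tx":0,"ty":0,"tz":0,"ax":0,"ay":0,"az":0}
  ]
}}

```text
time_s: 19.6
tcp_pos: [0.5293, -0.2087, 0.1354]
tool_rot: [-0.429, -0.56, -0.431, 0.562]
force: [-7.8, 2.3, 4.1]
width: 0.0119
```

```bash
python3 rel.py; python3 - <<'E'
from h import *
from cell import manip
snap("wrist","w9")
for n in ("top","side","top","side"):
    snap(n,n[0]+"9");print(manip.read_state()["force"].round(1))
cv2.imwrite("pics/w9c.png",cv2.resize(cv2.imread("pics/w9.png")[40:240,180:420],None,fx=3.2,fy=3.2,interpolation=cv2.INTER_CUBIC))
cv2.imwrite("pics/s9c.png",cv2.resize(cv2.imread("pics/s9.png")[40:200,230:390],None,fx=3.6,fy=3.6,interpolation=cv2.INTER_CUBIC))
E
```

```text
t 19.6 w 0.0119 F seat [-8.11  0.24  4.08] tcp in seat mm [ -5.75   1.15 117.44]
M seat [-0.037  1.271 -0.002]
tool in seat
 [[-4.7e-03  1.0e+00 -4.0e-04]
 [-0.0e+00 -4.0e-04 -1.0e+00]
 [-1.0e+00 -4.7e-03  0.0e+00]]
[-7.9  1.2  4.3]
[-8.1  2.6  3.7]
[-7.5  2.3  3.5]
[-8.9  1.6  4.6]
```

View pics/w9c.png

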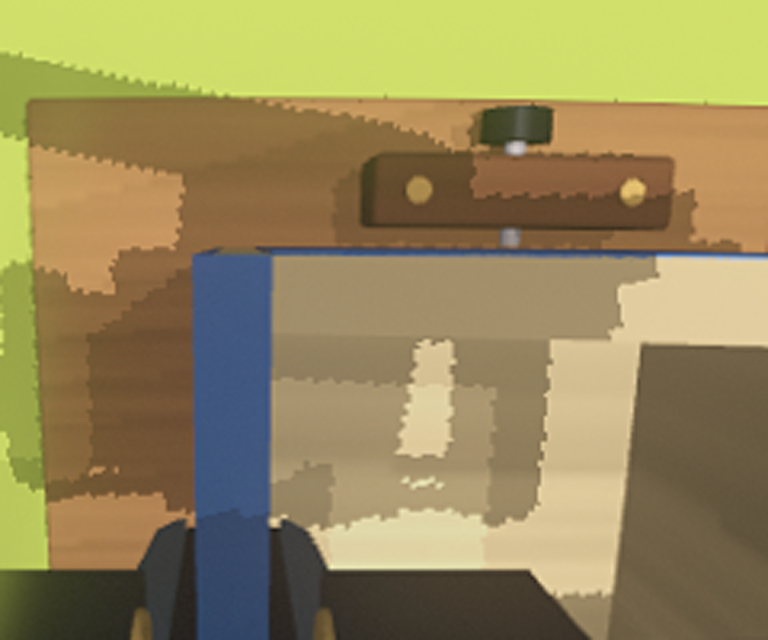

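View pics/s9c.png

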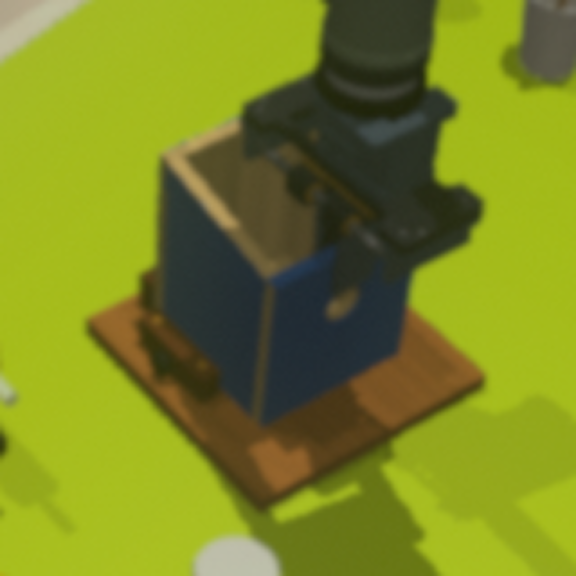

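{"name": "move_arm", "arguments": {
  "rows": [
    {"tx":0,"ty":0.4,"tz":0,"ax":0,"ay":0,"az":0},
    {"tx":0,"ty":0.3,"tz":0,"ax":0,"ay":0,"az":0},
    {"tx":0,"ty":0,"tz":0,"ax":0,"ay":0,"az":0},
    {"tx":0,"ty":0,"tz":0,"ax":0,"ay":0,"az":0}
  ]
}}

```text
time_s: 20.25
tcp_pos: [0.5293, -0.2087, 0.1355]
tool_rot: [-0.428, -0.56, -0.432, 0.563]
force: [-10.3, 2.1, 4.8]
width: 0.0116
```

```bash
python3 rel.py
```

```text
t 20.25 w 0.0116 F seat [-10.53  -0.64   4.79] tcp in seat mm [ -5.75   1.17 117.45]
M seat [-0.074  1.475  0.023]
tool in seat
 [[-6.2e-03  1.0e+00 -3.0e-04]
 [ 0.0e+00 -3.0e-04 -1.0e+00]
 [-1.0e+00 -6.2e-03 -0.0e+00]]
```

About 10 N horizontally. I hold it steady for well over three seconds.

{"name": "move_arm", "arguments": {
  "rows": [
    {"tx":0,"ty":0,"tz":0,"ax":0,"ay":0,"az":0},
    {"tx":0,"ty":0,"tz":0,"ax":0,"ay":0,"az":0},
    {"tx":0,"ty":0,"tz":0,"ax":0,"ay":0,"az":0},
    {"tx":0,"ty":0,"tz":0,"ax":0,"ay":0,"az":0},
    {"tx":0,"ty":0,"tz":0,"ax":0,"ay":0,"az":0},
    {"tx":0,"ty":0,"tz":0,"ax":0,"ay":0,"az":0},
    {"tx":0,"ty":0,"tz":0,"ax":0,"ay":0,"az":0},
    {"tx":0,"ty":0,"tz":0,"ax":0,"ay":0,"az":0}
  ]
}}

```text
time_s: 21.05
tcp_pos: [0.5292, -0.2087, 0.1354]
tool_rot: [-0.428, -0.56, -0.432, 0.563]
force: [-9.8, 1.6, 4.7]
width: 0.0114
```

{"name": "move_arm", "arguments": {
  "rows": [
    {"tx":0,"ty":0,"tz":0,"ax":0,"ay":0,"az":0},
    {"tx":0,"ty":0,"tz":0,"ax":0,"ay":0,"az":0},
    {"tx":0,"ty":0,"tz":0,"ax":0,"ay":0,"az":0},
    {"tx":0,"ty":0,"tz":0,"ax":0,"ay":0,"az":0},
    {"tx":0,"ty":0,"tz":0,"ax":0,"ay":0,"az":0},
    {"tx":0,"ty":0,"tz":0,"ax":0,"ay":0,"az":0},
    {"tx":0,"ty":0,"tz":0,"ax":0,"ay":0,"az":0},
    {"tx":0,"ty":0,"tz":0,"ax":0,"ay":0,"az":0}
  ]
}}

```text
time_s: 21.85
tcp_pos: [0.5293, -0.2087, 0.1355]
tool_rot: [-0.428, -0.56, -0.432, 0.563]
force: [-9.3, 2.6, 4.9]
width: 0.0121
```

{"name": "move_arm", "arguments": {
  "rows": [
    {"tx":0,"ty":0,"tz":0,"ax":0,"ay":0,"az":0},
    {"tx":0,"ty":0,"tz":0,"ax":0,"ay":0,"az":0},
    {"tx":0,"ty":0,"tz":0,"ax":0,"ay":0,"az":0},
    {"tx":0,"ty":0,"tz":0,"ax":0,"ay":0,"az":0},
    {"tx":0,"ty":0,"tz":0,"ax":0,"ay":0,"az":0},
    {"tx":0,"ty":0,"tz":0,"ax":0,"ay":0,"az":0},
    {"tx":0,"ty":0,"tz":0,"ax":0,"ay":0,"az":0},
    {"tx":0,"ty":0,"tz":0,"ax":0,"ay":0,"az":0}
  ]
}}

```text
time_s: 22.65
tcp_pos: [0.5292, -0.2087, 0.1354]
tool_rot: [-0.428, -0.56, -0.432, 0.563]
force: [-10.9, 2.6, 5.3]
width: 0.0114
```

{"name": "move_arm", "arguments": {
  "rows": [
    {"tx":0,"ty":0,"tz":0,"ax":0,"ay":0,"az":0},
    {"tx":0,"ty":0,"tz":0,"ax":0,"ay":0,"az":0},
    {"tx":0,"ty":0,"tz":0,"ax":0,"ay":0,"az":0},
    {"tx":0,"ty":0,"tz":0,"ax":0,"ay":0,"az":0},
    {"tx":0,"ty":0,"tz":0,"ax":0,"ay":0,"az":0},
    {"tx":0,"ty":0,"tz":0,"ax":0,"ay":0,"az":0},
    {"tx":0,"ty":0,"tz":0,"ax":0,"ay":0,"az":0},
    {"tx":0,"ty":0,"tz":0,"ax":0,"ay":0,"az":0}
  ]
}}

```text
time_s: 23.45
tcp_pos: [0.5292, -0.2087, 0.1354]
tool_rot: [-0.428, -0.56, -0.432, 0.563]
force: [-9.8, 2.4, 5.5]
width: 0.0118
```

```bash
python3 rel.py; python3 - <<'E'
from h import *
c=snap("wrist","w10");s=snap("side","s10");snap("top","t10")
cv2.imwrite("pics/s10c.png",cv2.resize(cv2.imread("pics/s10.png")[110:170,270:370],None,fx=8,fy=8,interpolation=cv2.INTER_CUBIC))
cv2.imwrite("pics/w10c.png",cv2.resize(cv2.imread("pics/w10.png")[40:240,180:420],None,fx=3.2,fy=3.2,interpolation=cv2.INTER_CUBIC))
E
```

```text
t 23.45 w 0.0118 F seat [-10.06  -0.27   5.54] tcp in seat mm [ -5.77   1.17 117.44]
M seat [-0.046  1.495  0.056]
tool in seat
 [[-6.2e-03  1.0e+00 -3.0e-04]
 [-0.0e+00 -3.0e-04 -1.0e+00]
 [-1.0e+00 -6.2e-03  0.0e+00]]
```

View pics/s10c.png

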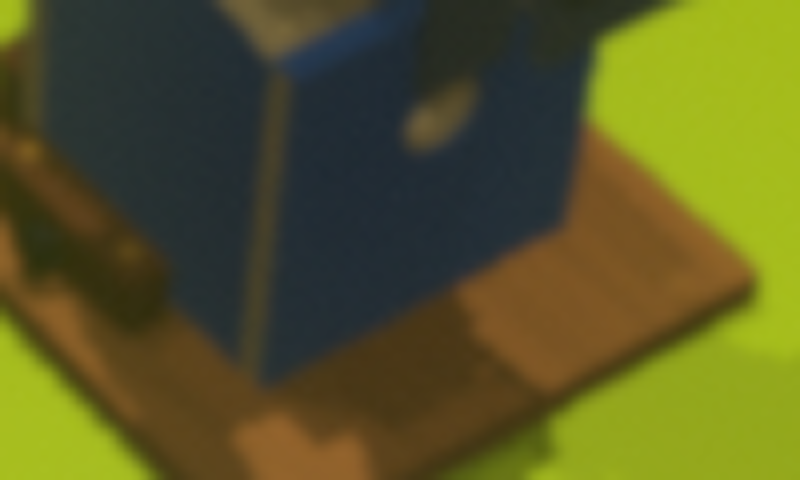

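View pics/w10c.png

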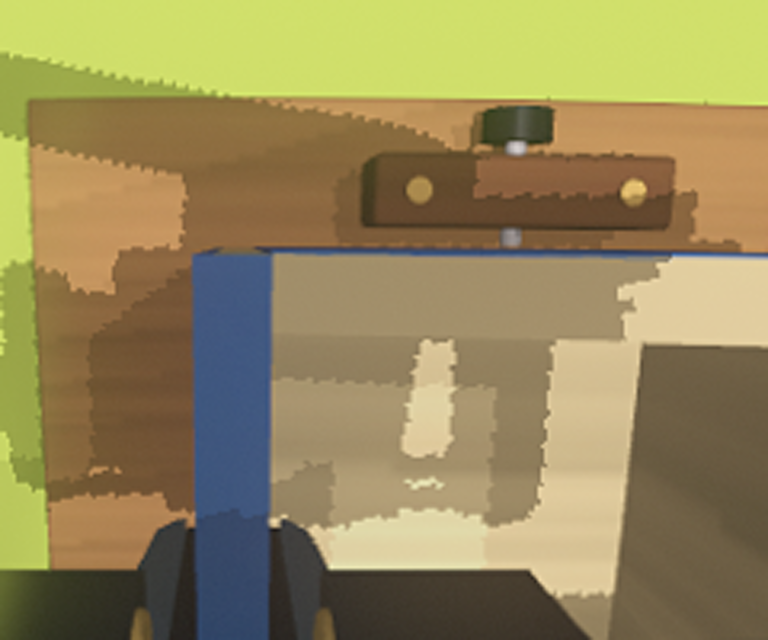

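```bash
python3 - <<'E'
from h import *
from cell import manip
c=load("s10");yaw=np.radians(-15.1);S=np.array([[np.cos(yaw),-np.sin(yaw),0],[np.sin(yaw),np.cos(yaw),0],[0,0,1]]);o=np.array([.5345,-.2113,.018])
u=lambda p:((p[0]+.5)/8-.5+270,(p[1]+.5)/8-.5+110)
for p in [(266,388),(566,228),(290,72)]:
    a,d=ray(c,u(p));a=S.T@(a-o);d=S.T@d;k=(-.0118-a[0])/d[0];print("on painted plane mm",(1000*(a+k*d)).round(1))
s=manip.read_state();print(s["qd"].round(4),s["time_s"])
E
```

```text
on painted plane mm [-11.8  68.1  -2.5]
on painted plane mm [-11.8 -70.4  -3.9]
on painted plane mm [-11.8  73.6 155. ]
[ 0.0004  0.0004  0.0003 -0.0017  0.0012  0.0012] 23.6
```

```bash
python3 - <<'E'
from cell import manip
print(manip.finish_job())
E
python3 rel.py
```

```text
the job is handed in; nothing more can be done
None
the job is handed in; nothing more can be done
```

The large blue front now stands against the open front of the nest box, painted face outward. The gripper is still holding it and pushing it on with about 10 N. I took it from the middle place of the rack, turned it about 135° and handed the job in at about 23.6 s.

**Push:** The force towards the box read 9.5–11 N over more than three seconds. The highest reading during the approach was about 10.5 N, so it was not rammed.

**Position:**
- In the wrist view just before contact, the board's left edge was 70.6 mm from the box's middle, against 70.5 mm for the box side.
- The two still looked flush while pressed.
- The tool was tilted 0.006 rad.

**Checks that were less sure:**
- **Lower edge:** The arm's pose puts it about 0.4 mm above the assembly board. The coarser side view put its two ends 2.5 and 3.9 mm below the board's top, which cannot be right. I put that down to the camera's error of about 2 mm per pixel.
- **Vertical force:** About 5 N upward built up while pressing, from friction or the edge resting on the board. The true contact force on the box may therefore be 8–12 N; I could not measure it directly.

I didn't touch the other boards, the glue gun or the paint pot.

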